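# Line up the measuring cylinders by height

### The job

Put the four measuring cylinders away in order of height, one standing upright and centred on each white mark of the drip mat, with the tallest on the mark next to the red end block and the shortest at the far end. One of them is held by its foot in the T-slot rail: slide it out through the rail's open end before lifting it. Never knock a cylinder over, and leave them all released and standing still.

Things in the scene. Friction and masses are not known exactly. Their poses are not given: they have to be found in the camera images.
- cyl_black: black-footed measuring cylinder, 95 mm tall, standing upright, loose, 55 to 130 g: a plain round pale stem 18 mm in diameter all the way up to the rim, on a round black foot 54 mm in diameter and 7 mm thick; black band at the rim. Origin at the centre of the foot's underside, z up the stem; yaw means nothing.
- cyl_yellow: yellow-footed measuring cylinder, 120 mm tall, standing upright, loose, 55 to 130 g: a plain round pale stem 22 mm in diameter all the way up to the rim, on a round yellow foot 54 mm in diameter and 7 mm thick; yellow band at the rim. Origin at the centre of the foot's underside, z up the stem; yaw means nothing.
- cyl_green: green-footed measuring cylinder, 145 mm tall, standing upright, loose, 55 to 130 g: a plain round pale stem 26 mm in diameter all the way up to the rim, on a round green foot 54 mm in diameter and 7 mm thick; green band at the rim. Origin at the centre of the foot's underside, z up the stem; yaw means nothing.
- cyl_blue: blue-footed measuring cylinder, 170 mm tall, standing upright, loose, 55 to 130 g: a plain round pale stem 30 mm in diameter all the way up to the rim, on a round blue foot 54 mm in diameter and 7 mm thick; blue band at the rim. Origin at the centre of the foot's underside, z up the stem; yaw means nothing.
- mark_1: flat white disc 62 mm in diameter with a dark centre dot, printed on the dark rubber drip mat (mat 110 x 400 x 4 mm, fixed). Four such marks lie in a straight row 85 mm apart, mark_1 to mark_4 in that order along their y axis. Origin at the disc's centre on the mat's top, 4 mm above the bench; z up.
- mark_2: flat white disc 62 mm in diameter with a dark centre dot, printed on the dark rubber drip mat (mat 110 x 400 x 4 mm, fixed). Four such marks lie in a straight row 85 mm apart, mark_1 to mark_4 in that order along their y axis. Origin at the disc's centre on the mat's top, 4 mm above the bench; z up.
- mark_3: flat white disc 62 mm in diameter with a dark centre dot, printed on the dark rubber drip mat (mat 110 x 400 x 4 mm, fixed). Four such marks lie in a straight row 85 mm apart, mark_1 to mark_4 in that order along their y axis. Origin at the disc's centre on the mat's top, 4 mm above the bench; z up.
- mark_4: flat white disc 62 mm in diameter with a dark centre dot, printed on the dark rubber drip mat (mat 110 x 400 x 4 mm, fixed). Four such marks lie in a straight row 85 mm apart, mark_1 to mark_4 in that order along their y axis. Origin at the disc's centre on the mat's top, 4 mm above the bench; z up.
- red_end: fixed red block 80 x 20 x 22 mm lying across one end of the mat, 54.5 mm beyond the centre of the outermost mark there, either mark_1 or mark_4 (a white block of the same size closes the other end). Origin at the centre of its underside.
- rail: fixed aluminium T-slot rail, 150 (x) x 72 (y) x 20 mm high. One cylinder, any of the four, stands in it on the bench, its foot held down by two lips (undersides 15 mm up; slot between them 40 mm wide, channel below 60 mm). Open at its +x end, closed by a dark plate at -x. Origin at mid-length, bench height; mouth at x = +75 mm, so a foot is free of the lips once its centre is past x = +102 mm.
Mind the look-alikes: they are no part of the job. What is shaped like the cyl_green but purple is not meant.

How it is judged:
By the outcome, as a careful person would: the job done as asked, in the order asked, and still so for the second after the job is handed in, with the robot touching nothing.
It also fails if it takes over 104 s, if anything falls off the work surface, if the arm or the gripper's body presses on something with over 40 N, if the wrist force passes 120 N, or if a joint passes its speed limit or range.

### The arm

A 7-joint arm with a two-finger parallel gripper is mounted at the origin on the work surface. World frame = base frame: x ahead of the robot, y to its left, z up, the work surface at z = 0. Lengths are in m, angles in rad, forces in N, time in s.
With the tool pointing down it reaches from about 0.425 to 0.925 m from the base axis. Payload 6.8 kg.
Tool frame: the origin (TCP) lies at the very end of the fingers, on their centre line; the grasp point (between the pads) lies 19 mm behind it; z points along the fingers, y is the line along which they close (so a half turn about z gives the same grasp; the last joint's range is limited). The gripper opens to 85 mm and grips with 20 to 120 N. Pads are 22 mm wide; open, the fingers measure 114 mm over their backs; the gripper's body (76 mm by 85 mm) begins 54 mm behind the grasp point. The pads swing forward as they close: fully open they stand 13 mm farther back than shut.
Start: joints at [1.193, 0.477, 0.022, 1.555, -0.011, 1.109, -0.083], TCP at [0.18, -0.651, 0.231] pointing down, gripper open.
Joint ranges: [-2.96, 2.96], [-0.34, 2.1], [-1.41, 1.46], [0.24, 2.44], [-1.37, 4.51], [0.17, 1.92], [-2.96, 2.96]. Speed limits (rad/s): [2.39, 2.39, 3.14, 3.14, 3.14, 3.14, 3.14].

### API

Orientations are given as a unit quaternion [w, x, y, z].
In Python, from station import * gives the robot as it stands.
- The arm moves only by the tool jog_arm, never from a script. Its argument "moves" is one flat list of numbers, 7 for each row, row after row: the shift along the tool's x, y, z normalised to -1 to 1, where 1 is 20 mm, then the turn, a rotation vector about the tool's x, y, z normalised to -1 to 1, where 1 is 4 degrees, then the opening, from 0 (shut) to 1 (fully open). In form: [x, y, z, rx, ry, rz, claw, x, y, z, rx, ry, rz, claw, ...]. A call has exactly 8 rows; each row shifts and turns the commanded pose from where the row before left it, along the tool's axes as they then stand; what a row does not reach is not made up. A row lasts 1/12 s, in which the tool goes at most 41.7 mm and 7.16 degrees, less where a joint would pass 70% of its speed; a pose out of reach is approached as far as the arm can. A call with a number of a shift or a turn outside -1 to 1 is refused whole. A call with a gripper value outside its range is refused whole. The fingers move at their own pace and stop on an object; "grip_force" is the grip in N (left out, the last holds). Time passes only in rows, so rows that do not move let the fingers close, or fill a call up. It gives the time, the measured TCP pose, the force, the opening and the grip force at its end, in the units of the state.
- get_obs(): the state, without advancing time (a new reading comes with each control period).
- read_camera(name): name is "scene" or "top" or "wrist"; returns a dict with "color" (400x640x3 uint8, blue, green, red), "fx", "fy", "cx", "cy" (pixels), "rvec" (rotation vector, rad) and "tvec" (3), from world to camera coordinates, as OpenCV has them. Camera axes: x right, y down, z forward; pixel columns grow to the right and rows downward; lengths in m; the calibration is good to about 2 mm. A picture is of the moment at which its call begins. There is no depth.
- hand_in(): hands the job in; it is judged then, once.
The state is a dict: "t": time; "q": joint angles; "joint_vel": joint speeds; "joint_torque": joint torques, N m; "eef_pos": TCP position; "tool_rot": TCP orientation; "contact_force": force on the tool from outside, world axes, zero at the start; "torque": the same for the moment, N m; "gripper_width": opening from 0.0 (shut) to 1.0 (fully open); "grasp_force": force on a finger pad.
Only numpy, scipy, OpenCV 4.12 (cv2) and the standard library are available. Lean on these libraries where they do the work, as an engineer would, in place of code of your own. Each camera call takes 0.05 s, during which the arm holds its last target. There are 200 camera calls.

## Working session

There is one attempt and no reset: what is moved stays moved. The work goes in short steps, Python scripts to look and compute and a tool call to move; the robot and the scene stay as the last step left them, time stands still between calls to the robot, and variables do not carry over. Pictures are saved under pics/ and viewed, at most 16 in all, crops included, and the job is handed in when it is done.

Besides the shell and the picture viewer there is one more tool, called as name(argument=value, ...) on one line, values as JSON. jog_arm: Moves the arm, as the interface text tells. Scaled input: -1 to 1 covers 20 mm each way for a shift and 4 degrees each way for a turn. Its arguments: {"type":"object","properties":{"moves":{"type":"array"},"grip_force":{"type":"number"}},"required":["moves"]}

```bash
ls; mkdir -p pics; python3 - <<'E'
from station import *
import cv2
o=get_obs();print({k:(v if not hasattr(v,'round') else v) for k,v in o.items()})
for n in("scene","top"):
    c=read_camera(n);cv2.imwrite(f"pics/{n}0.png",c["color"]);print(n,c["fx"],c["cx"],c["cy"],c["rvec"],c["tvec"])
E
```

```text
pics
{'t': 0.0, 'q': array([ 1.19290031,  0.47778432,  0.02233143,  1.55643611, -0.01153413,
        1.10930566, -0.08309508]), 'joint_vel': array([-1.94214226e-04, -4.92858268e-05, -6.70538556e-04,  6.72467207e-04,
        4.38813708e-04,  2.22974511e-05, -4.76568853e-04]), 'joint_torque': array([-3.87498221e-05, -5.96440673e+01,  1.60731085e+00, -2.81195712e+01,
        1.24438381e-02,  9.40502010e-03, -7.67038443e-06]), 'eef_pos': array([ 0.17975544, -0.65001631,  0.23034261]), 'tool_rot': array([-8.86752319e-04,  9.90913382e-01,  1.34498526e-01, -1.70521293e-04]), 'contact_force': array([ 0.05467459, -0.00091001, -0.72164706]), 'torque': array([-0.00934611, -0.01030467, -0.04406693]), 'grasp_force': 0.0, 'gripper_width': 0.9973249951816191}
scene 509.72456732661266 329.9309866335244 206.77837613031642 [ 1.74687842  1.96815165 -0.64617441] [ 0.06040305 -0.36490045  1.61749931]
top 462.69567882769877 319.9570405731288 201.06752151222247 [ 2.16621562 -2.19810068  0.0700455 ] [-0.01284416  0.49982565  1.14229631]
```

View pics/top0.png

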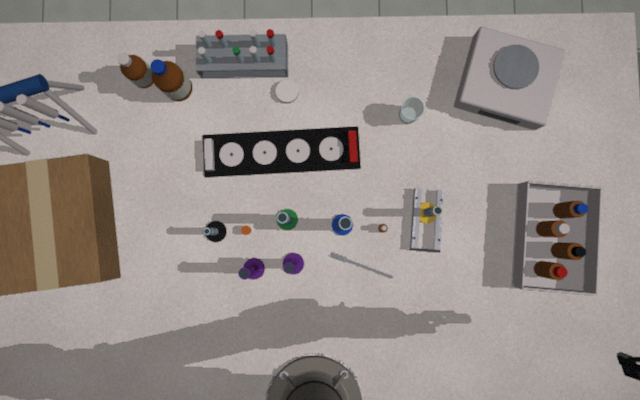

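View pics/scene0.png

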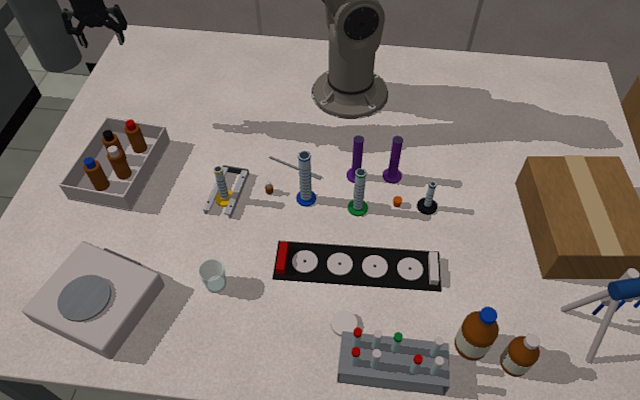

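The top view shows image right ≈ -y and image up ≈ +x. Yellow (425,212) is in the rail, whose dark plate is on the robot side, so it is open away from the robot. Black is at (215,231), green (287,219) and blue (342,225). The marks run from (231,154) to (331,149), with the red block at the right (353,146). Next I fit positions.

```bash
cat > h.py <<'E'
from station import *
import cv2, numpy as np
from scipy.optimize import minimize, least_squares
H=dict(black=(.095,.018),yellow=(.12,.022),green=(.145,.026),blue=(.17,.03))
RNG=dict(yellow=((18,110,70),(35,255,255)),green=((55,90,30),(85,255,255)),blue=((105,120,40),(122,255,255)),red=((0,150,60),(6,255,255)))
def proj(c,P):
    K=np.array([[c["fx"],0,c["cx"]],[0,c["fy"],c["cy"]],[0,0,1.]])
    return cv2.projectPoints(np.array(P,float).reshape(-1,1,3),np.array(c["rvec"]),np.array(c["tvec"]),K,None)[0][:,0]
def ray(c,uv,z):
    R=cv2.Rodrigues(np.array(c["rvec"]))[0];o=-R.T@np.array(c["tvec"]).ravel()
    d=R.T@np.array([(uv[0]-c["cx"])/c["fx"],(uv[1]-c["cy"])/c["fy"],1]);return (o+d*(z-o[2])/d[2])[:2]
A=np.linspace(0,2*np.pi,40)
def ring(x,y,z,r):return np.c_[x+r*np.cos(A),y+r*np.sin(A),0*A+z]
def hull(c,P,o,S=4):
    m=np.zeros((400*S,640*S),np.float32)
    p=cv2.convexHull(((proj(c,P)+.5)*S*16-8).astype(np.float32)).astype(np.int32)
    cv2.fillConvexPoly(m,p,1,shift=4);return cv2.resize(m,(640,400),interpolation=cv2.INTER_AREA)
def model(c,n,x,y,z0=0):
    h,d=H[n]; f=hull(c,np.r_[ring(x,y,z0,.027),ring(x,y,z0+.007,.027)],0)
    s=hull(c,np.r_[ring(x,y,z0+.007,d/2),ring(x,y,z0+h,d/2)],0); return np.clip(f-s,0,1)
def mask(c,n):
    hsv=cv2.cvtColor(c["color"],cv2.COLOR_BGR2HSV)
    if n=="black": return (hsv[...,2]<45).astype(np.float32)
    return cv2.inRange(hsv,*map(np.array,RNG[n])).astype(np.float32)/255
def fit(c,n,x0,z0=0):
    # maximise foot overlap within a window around the guess
    u,v=proj(c,[[*x0,z0]])[0]; W=np.zeros((400,640),np.float32); cv2.circle(W,(int(u),int(v)),int(32),1,-1)
    m=mask(c,n)*W
    def cost(p):
        M=model(c,n,*p,z0); h,d=H[n]
        ig=hull(c,np.r_[ring(*p,z0+.0071,d/2+.001),ring(*p,z0+h+.002,d/2+.001)],0)  # ignore the stem
        return float((np.abs(M-m)*(1-ig)).sum()/max((m).sum(),1)) 
    r=minimize(cost,x0,method="Nelder-Mead",options=dict(initial_simplex=[x0,np.add(x0,(.012,0)),np.add(x0,(0,.012))],xatol=2e-4,fatol=1e-4))
    return r.x.round(4),round(r.fun,3)
E
python3 - <<'E'
from h import *
px=dict(black=(215,231),yellow=(427,212),green=(287,219),blue=(342,225))
ct,cs=read_camera("top"),read_camera("scene")
for n,p in px.items():
    g=ray(ct,p,.005)
    for c in(ct,cs): print(n,g.round(3),*fit(c,n,g))
for nm,c,P in(("top",ct,[(231,154),(264,152),(298,151),(331,149)]),("scene",cs,[(305,261),(340,264),(375,266),(410,268)])):
    g=cv2.cvtColor(c["color"],cv2.COLOR_BGR2HSV); w=((g[...,2]>140)&(g[...,1]<60)).astype(np.uint8)
    n,l,st,ce=cv2.connectedComponentsWithStats(w)
    for p in P:
        i=l[p[1],p[0]+6]; m=(l==i).astype(np.uint8); cn=max(cv2.findContours(m,0,2)[0],key=cv2.contourArea)
        (u,v),_,_=cv2.fitEllipse(cn); print(nm,st[i,4],ray(c,(u,v),.004).round(4))
m=mask(ct,"red").astype(np.uint8)
for p in[(415,192),(437,192),(411,248),(439,250),(349,130)]: print("rail/red",p,ray(ct,p,.02).round(3))
cv2.imwrite("pics/rail.png",np.hstack([cv2.resize(ct["color"][175:265,385:465],None,fx=4.5,fy=4.5,interpolation=3),cv2.resize(cs["color"][150:240,190:270],None,fx=4.5,fy=4.5,interpolation=3)]))
E
```

```text
black [0.429 0.246] [0.428  0.2476] 0.266
black [0.429 0.246] [0.4269 0.2451] 0.228
yellow [ 0.469 -0.29 ] [ 0.4682 -0.2915] 0.412
yellow [ 0.469 -0.29 ] [ 0.465  -0.2914] 0.515
green [0.456 0.064] [0.4568 0.066 ] 0.224
green [0.456 0.064] [0.4531 0.0644] 0.174
blue [ 0.439 -0.075] [ 0.4416 -0.0763] 0.221
blue [ 0.439 -0.075] [ 0.4376 -0.0749] 0.186
top 421 [0.6247 0.2052]
top 416 [0.628  0.1206]
top 419 [0.6312 0.0355]
top 372 [ 0.6348 -0.0475]
scene 355 [ 0.6344 -0.0471]
scene 408 [0.6309 0.0347]
scene 413 [0.6277 0.1199]
scene 416 [0.6243 0.2048]
rail/red (415, 192) [ 0.519 -0.258]
rail/red (437, 192) [ 0.518 -0.313]
rail/red (411, 248) [ 0.379 -0.244]
rail/red (439, 250) [ 0.373 -0.313]
rail/red (349, 130) [ 0.678 -0.096]
```

View pics/rail.png

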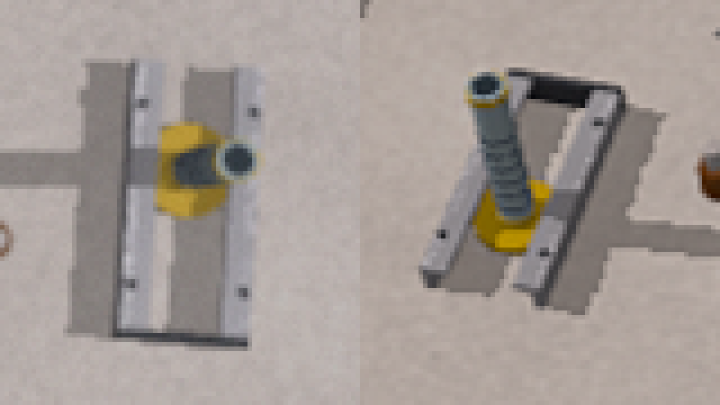

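Yellow stands about 40% of the way from the mouth, and the rail's mouth faces +x with a slight yaw. Now a finer fix from the rims and rail edges.

```bash
python3 - <<'E'
from h import *
ct,cs=read_camera("top"),read_camera("scene")
print("yrim",ray(ct,(437.2,210.1),.12),ray(cs,(217.5,168.8),.12))
c=lambda x,y:(385+x/4.5-.5,175+y/4.5-.5)
for p in[(133,60),(265,67),(115,330),(248,340)]: print(ray(ct,c(*p),.02).round(4))
# silhouettes of stems: rim position by matching colour band (top ring) in both views
def rim(c,n,x0):
    h,d=H[n]; hsv=mask(c,n); u,v=proj(c,[[*x0,h]])[0]; W=np.zeros((400,640),np.float32); cv2.circle(W,(int(u),int(v)),14,1,-1); m=hsv*W
    if n!="black":
        def cost(p):
            M=hull(c,np.r_[ring(*p,h,d/2),ring(*p,h-.006,d/2)],0); I=hull(c,ring(*p,h,d/2-.002),0); return float((np.abs(M-m)*(1-I)).sum())
        r=minimize(cost,x0,method="Nelder-Mead",options=dict(initial_simplex=[x0,np.add(x0,(.008,0)),np.add(x0,(0,.008))])); print(n,r.x.round(4),round(r.fun/m.sum(),3))
for n,x in dict(yellow=(.467,-.2915),green=(.455,.065),blue=(.4396,-.0756)).items():
    for c_ in(ct,cs): rim(c_,n,x)
E
```

```text
yrim [ 0.46773183 -0.28750848] [ 0.4679622  -0.28751729]
[ 0.5291 -0.2562]
[ 0.5241 -0.3293]
[ 0.3798 -0.242 ]
[ 0.3733 -0.315 ]
yellow [ 0.4773 -0.2707] 0.741
yellow [ 0.4704 -0.2866] 1.809
green [0.4593 0.0483] 0.715
green [0.4586 0.0636] 2.164
blue [ 0.4342 -0.0611] 0.594
blue [ 0.4422 -0.0735] 2.141
```

jog_arm(moves=[1,-0.6,0,0,0,0.96,1,1,-0.7,0,0,0,0.96,1,1,-0.8,0,0,0,0.96,1,1,-0.9,0,0,0,0.96,1,1,-1,0,0,0,0,1,1,-1,0,0,0,0,1,1,-1,0,0,0,0,1,1,-1,0,0,0,0,1], grip_force=30)

```text
t: 0.97
eef_pos: [0.3298, -0.4968, 0.2314]
tool_rot: [0.0, 1.0, 0.001, 0.0]
contact_force: [0.5, 0.2, 0.4]
gripper_width: 1.003
grasp_force: 0.0
```

jog_arm(moves=[0.86,-1,0,0,0,0,1,0.86,-1,0,0,0,0,1,0.86,-1,0,0,0,0,1,0.86,-1,0,0,0,0,1,0.86,-1,0,0,0,0,1,0.86,-1,0,0,0,0,1,0.86,-1,0,0,0,0,1,0.86,-1,0,0,0,0,1])

```text
t: 1.63
eef_pos: [0.467, -0.3366, 0.2315]
tool_rot: [0.0, 1.0, 0.001, 0.0]
contact_force: [1.0, 0.3, -0.2]
gripper_width: 0.999
grasp_force: 0.0
```

jog_arm(moves=[0,-0.825,0,0,0,0,1,0,-0.825,0,0,0,0,1,0,-0.825,0,0,0,0,1,0,0,0.5,0,0,0,1,0,0,0.5,0,0,0,1,0,0,0,0,0,0,1,0,0,0,0,0,0,1,0,0,0,0,0,0,1])

```text
t: 2.3
eef_pos: [0.4659, -0.2893, 0.2111]
tool_rot: [0.0, 1.0, 0.0, -0.0]
contact_force: [1.0, 0.8, 1.1]
gripper_width: 0.997
grasp_force: 0.0
```

```bash
python3 - <<'E'
from h import *
o=get_obs();print(o["eef_pos"],o["tool_rot"])
c=read_camera("wrist");cv2.imwrite("pics/w1.png",c["color"]);R=cv2.Rodrigues(np.array(c["rvec"]))[0];print(-R.T@np.array(c["tvec"]).ravel(),R,c["fx"],proj(c,[[.4678,-.2873,.12]]))
E
```

```text
[ 0.46591717 -0.28925447  0.21106256] [ 5.90093122e-05  9.99999965e-01  5.10748328e-05 -2.51392742e-04]
[ 0.54234011 -0.28781939  0.3541899 ] [[-9.85052392e-05 -9.99999619e-01 -8.67276413e-04]
 [-9.54408202e-01 -1.64871795e-04  2.98504533e-01]
 [-2.98504562e-01  8.57139983e-04 -9.54407823e-01]] 309.79011181437585 [[321.50351153 200.86572903]]
```

View pics/w1.png

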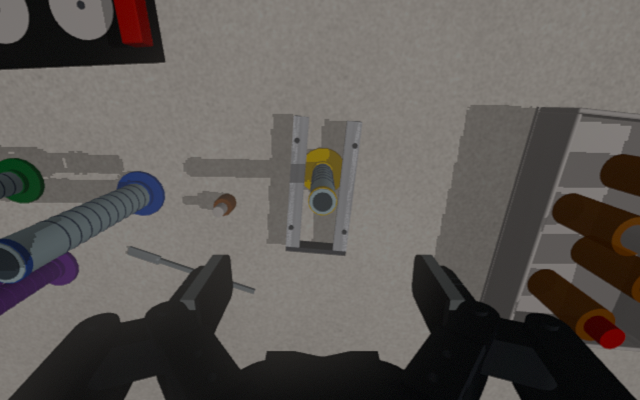

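The wrist view shows the yellow rim at (322,201), as predicted. I descend and grip.

jog_arm(moves=[0.1,-0.1,0.9,0,0,0,1,0,0,0.95,0,0,0,1,0,0,0.95,0,0,0,1,0,0,0.95,0,0,0,1,0,0,0.95,0,0,0,1,0,0,0.95,0,0,0,1,0,0,0.95,0,0,0,1,0,0,0.7,0,0,0,1])

```text
t: 3.02
eef_pos: [0.468, -0.2867, 0.0641]
tool_rot: [-0.0, 1.0, 0.0, -0.0]
contact_force: [-1.3, 0.2, -0.5]
gripper_width: 1.0
grasp_force: 0.0
```

jog_arm(moves=[0,0,0,0,0,0,0.5,0,0,0,0,0,0,0.4,0,0,0,0,0,0,0.3,0,0,0,0,0,0,0.1,0,0,0,0,0,0,0.1,0,0,0,0,0,0,0.1,0,0,0,0,0,0,0.1,0,0,0,0,0,0,0.1], grip_force=30)

```text
t: 3.68
eef_pos: [0.4687, -0.2865, 0.066]
tool_rot: [0.0, 1.0, 0.001, 0.001]
contact_force: [-0.2, -0.7, 4.3]
gripper_width: 0.248
grasp_force: 32.5
```

jog_arm(moves=[0.3,0.03,-0.15,0,0,0,0.1,0.6,0.058,0,0,0,0,0.1,0.6,0.058,0,0,0,0,0.1,0.6,0.058,0,0,0,0,0.1,0.6,0.058,0,0,0,0,0.1,0.6,0.058,0,0,0,0,0.1,0.6,0.058,0,0,0,0,0.1,0.6,0.058,0,0,0,0,0.1])

```text
t: 4.35
eef_pos: [0.5591, -0.2945, 0.0682]
tool_rot: [-0.0, 1.0, 0.001, -0.0]
contact_force: [-0.2, 0.3, -0.8]
gripper_width: 0.243
grasp_force: 32.1
```

jog_arm(moves=[0.5,0.05,0,0,0,0,0.1,0.2,0.02,0,0,0,0,0.1,0,0,0,0,0,0,0.1,0,0,0,0,0,0,0.1,0,0,0,0,0,0,0.1,0,0,0,0,0,0,0.1,0,0,0,0,0,0,0.1,0,0,0,0,0,0,0.1])

```text
t: 5.02
eef_pos: [0.5719, -0.2963, 0.0684]
tool_rot: [0.0, 1.0, 0.001, -0.0]
contact_force: [0.5, 0.1, -0.3]
gripper_width: 0.249
grasp_force: 32.1
```

```bash
python3 - <<'E'
from h import *
o=get_obs();print(o["eef_pos"],o["contact_force"],o["torque"])
c=read_camera("scene");t=read_camera("top");cv2.imwrite("pics/p2.png",np.hstack([cv2.resize(c["color"][150:290,160:290],None,fx=3,fy=3),cv2.resize(t["color"][120:260,370:500],None,fx=3,fy=3)]))
E
```

```text
[ 0.57190167 -0.29625228  0.0684109 ] [ 0.46973133  0.14724641 -0.27281995] [-0.01402593 -0.04197394  0.01243049]
```

View pics/p2.png

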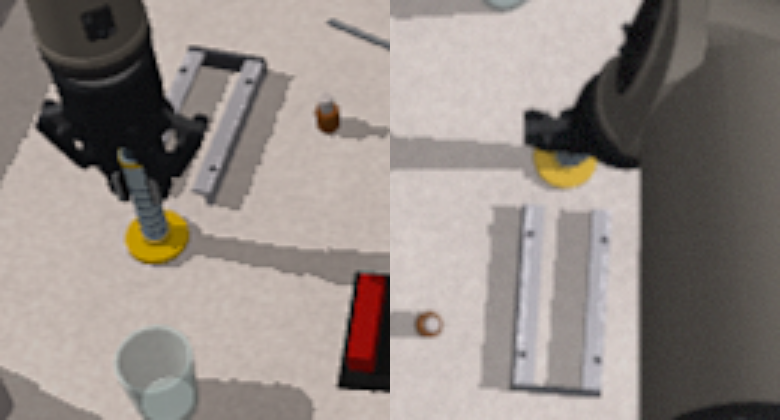

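Yellow is clear of the rail. I carry it over to mark 3.

jog_arm(moves=[0,0,-0.6,0,0,0,0.1,0,-0.3,-0.9,0,0,0,0.1,0.1,-0.6,-0.9,0,0,0,0.1,0.1,-0.9,-0.6,0,0,0,0.1,0.15,-1,0,0,0,0,0.1,0.15,-1,0,0,0,0,0.1,0.15,-1,0,0,0,0,0.1,0.15,-1,0,0,0,0,0.1], grip_force=40)

```text
t: 5.78
eef_pos: [0.5884, -0.1793, 0.1296]
tool_rot: [0.0, 1.0, 0.001, 0.001]
contact_force: [-0.1, -0.1, -1.7]
gripper_width: 0.243
grasp_force: 39.1
```

jog_arm(moves=[0.15,-1,0,0,0,0,0.1,0.15,-1,0,0,0,0,0.1,0.15,-1,0,0,0,0,0.1,0.15,-1,0,0,0,0,0.1,0.15,-1,0,0,0,0,0.1,0.15,-1,0,0,0,0,0.1,0.15,-1,0,0,0,0,0.1,0.15,-1,0,0,0,0,0.1])

```text
t: 6.45
eef_pos: [0.6121, -0.0191, 0.1294]
tool_rot: [0.0, 1.0, 0.001, 0.0]
contact_force: [0.3, -0.9, -1.0]
gripper_width: 0.248
grasp_force: 39.1
```

jog_arm(moves=[0.15,-1,0,0,0,0,0.1,0.15,-1,0,0,0,0,0.1,0.1,-1,0,0,0,0,0.1,0.1,-1,0,0,0,0,0.1,0.1,-1,0,0,0,0,0.1,0,-0.8,0,0,0,0,0.1,0,-0.4,0,0,0,0,0.1,0,0,0,0,0,0,0.1])

```text
t: 7.12
eef_pos: [0.6235, 0.1068, 0.1291]
tool_rot: [-0.001, 1.0, 0.003, 0.0]
contact_force: [0.2, 0.7, -2.1]
gripper_width: 0.242
grasp_force: 39.1
```

```bash
cat > look.py <<'E'
from h import *
import sys
n,name=sys.argv[1],sys.argv[2]; o=get_obs(); p=o["eef_pos"]; print(p.round(4),o["tool_rot"].round(4),o["contact_force"].round(1))
c=read_camera("scene"); z0=float(sys.argv[3])
print("scene foot",*fit(c,n,p[:2],z0)); u,v=proj(c,[[*p[:2],.05]])[0].astype(int)
w=read_camera("wrist")
a=cv2.resize(c["color"][max(v-70,0):v+70,u-65:u+65],(390,420)); b=cv2.resize(w["color"][60:340,190:450],(390,420)); cv2.imwrite(f"pics/{name}.png",np.hstack([a,b]))
E
python3 look.py yellow y3 .06
```

```text
[0.6235 0.1068 0.1291] [-7.0e-04  1.0e+00  2.6e-03  3.0e-04] [ 0.2  0.7 -2.1]
scene foot [0.6188 0.1072] 0.08
```

View pics/y3.png

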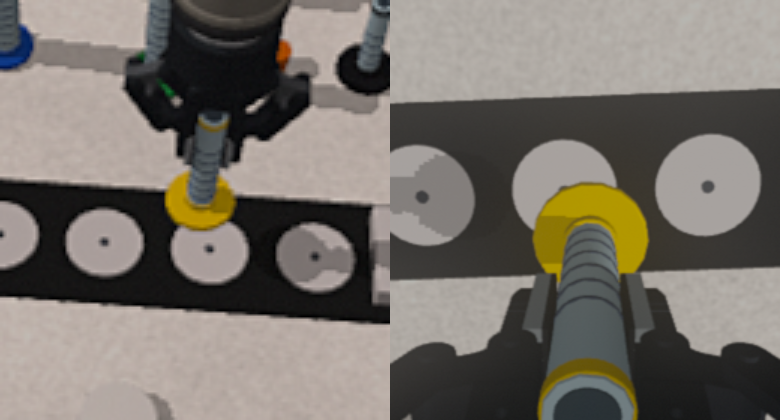

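Yellow hangs upright, with its foot just short of mark 3. I centre it and lower.

jog_arm(moves=[0.21,-0.67,0,0,0,0,0.1,0,0,0.5,0,0,0,0.1,0,0,0.7,0,0,0,0.1,0,0,0.7,0,0,0,0.1,0,0,0.5,0,0,0,0.1,0,0,0.3,0,0,0,0.1,0,0,0,0,0,0,0.1,0,0,0,0,0,0,0.1])

```text
t: 7.88
eef_pos: [0.6278, 0.1172, 0.0741]
tool_rot: [0.0, 1.0, 0.001, -0.0]
contact_force: [-0.1, 0.4, -0.6]
gripper_width: 0.245
grasp_force: 39.2
```

```bash
python3 look.py yellow y4 .009
```

```text
[0.6278 0.1172 0.0741] [ 1.e-04  1.e+00  7.e-04 -2.e-04] [-0.1  0.4 -0.6]
scene foot [0.6249 0.1174] 0.069
```

View pics/y4.png

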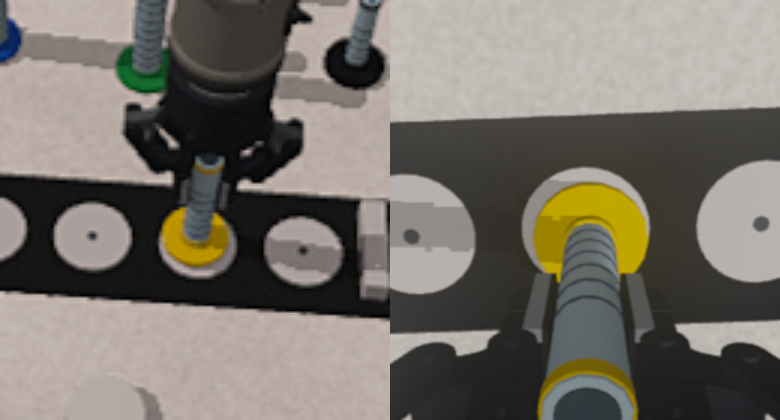

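jog_arm(moves=[0,-0.15,0,0,0,0,0.1,0,0,0.1,0,0,0,0.1,0,0,0.1,0,0,0,0.1,0,0,0,0,0,0,0.1,0,0,0,0,0,0,0.1,0,0,0,0,0,0,0.1,0,0,0,0,0,0,0.1,0,0,0,0,0,0,0.1])

```text
t: 8.65
eef_pos: [0.6278, 0.1202, 0.0704]
tool_rot: [0.0, 1.0, 0.001, 0.0]
contact_force: [-0.1, 0.6, -0.5]
gripper_width: 0.25
grasp_force: 39.2
```

jog_arm(moves=[0,0,0.06,0,0,0,0.1,0,0,0,0,0,0,0.1,0,0,0,0,0,0,0.3,0,0,0,0,0,0,0.4,0,0,0,0,0,0,0.5,0,0,0,0,0,0,0.6,0,0,0,0,0,0,0.6,0,0,0,0,0,0,0.6])

```text
t: 9.32
eef_pos: [0.6277, 0.1204, 0.069]
tool_rot: [0.0, 1.0, 0.001, -0.0]
contact_force: [0.1, -0.3, -0.5]
gripper_width: 0.6
grasp_force: 0.0
```

jog_arm(moves=[0,0,-0.4,0,0,0,0.6,0,0,-0.8,0,0,0,0.6,0,0,-1,0,0,0,0.6,0,0,-1,0,0,0,0.6,0,0,-1,0,0,0,0.6,0,0,-1,0,0,0,0.6,0,0,-1,0,0,0,0.6,0,0,-1,0,0,0,0.6])

```text
t: 9.98
eef_pos: [0.6277, 0.1204, 0.2148]
tool_rot: [-0.0, 1.0, 0.001, 0.0]
contact_force: [0.5, -0.2, -0.1]
gripper_width: 0.596
grasp_force: 0.0
```

jog_arm(moves=[-0.7,0.34,-0.4,0,0,0,0.7,-1,0.34,0,0,0,0,0.7,-1,0.34,0,0,0,0,0.7,-1,0.34,0,0,0,0,0.7,-1,0.34,0,0,0,0,0.7,-1,0.34,0,0,0,0,0.7,-1,0.34,0,0,0,0,0.7,0,0,0,0,0,0,0.7])

```text
t: 10.65
eef_pos: [0.4904, 0.0709, 0.2215]
tool_rot: [0.001, 1.0, 0.0, -0.001]
contact_force: [0.6, -0.8, -0.2]
gripper_width: 0.696
grasp_force: 0.0
```

```bash
python3 - <<'E'
from h import *
o=get_obs();p=o["eef_pos"];print(p)
w=read_camera("wrist");cv2.imwrite("pics/g1.png",w["color"]);t=read_camera("top")
for g in(("green",(.455,.065),.145),("black",(.4275,.2463),.095),("blue",(.4396,-.0756),.17),("yellow",(.6278,.1203),.124)): print(g[0],proj(w,[[*g[1],g[2]],[*g[1],0]]).round(1).tolist(),proj(t,[[*g[1],g[2]]]).round(1))
np.save("w.npy",w,allow_pickle=True)
cv2.imwrite("pics/t1.png",cv2.resize(t["color"][120:280,180:380],(800,640))[:600])
E
```

```text
[0.490398   0.07092744 0.22145326]
green [[331.4, 251.7], [327.9, 197.3]] [[281.6 217.6]]
black [[141.6, 253.4], [183.5, 218.2]] [[206.  231.2]]
blue [[526.8, 286.9], [440.7, 209.2]] [[345.4 223.3]]
yellow [[251.8, 8.4], [276.9, 42.0]] [[257.7 143.1]]
```

View pics/g1.png

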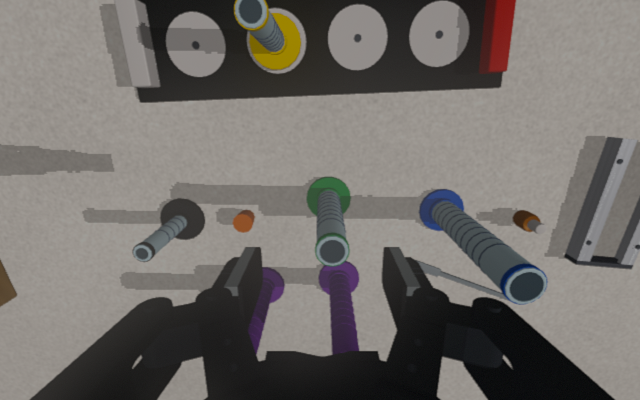

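Rims in the wrist view: green (332,250), blue (525,284), black (144,253), all within 2–3 px of prediction. Yellow stands on its mark. I refine green to x=.456 and pick it.

jog_arm(moves=[-0.86,0.15,0,0,0,0,0.8,-0.85,0.15,0,0,0,0,0.8,0,0,0,0,0,0,0.8,0,0,0.5,0,0,0,0.8,0,0,0.5,0,0,0,0.8,0,0,0,0,0,0,0.8,0,0,0,0,0,0,0.8,0,0,0,0,0,0,0.8])

```text
t: 11.42
eef_pos: [0.4601, 0.0666, 0.2007]
tool_rot: [-0.0, 1.0, 0.001, -0.0]
contact_force: [0.1, 0.6, 0.8]
gripper_width: 0.804
grasp_force: 0.0
```

```bash
python3 - <<'E'
from h import *
o=get_obs();print(o["eef_pos"])
w=read_camera("wrist");cv2.imwrite("pics/g2.png",w["color"][150:,150:550]);print(proj(w,[[.4562,.065,.145],[.4562+.013,.065,.145],[.4562,.078,.145],[.4562,.065,.007]]).round(1)-[150,150])
E
```

```text
[0.46006194 0.06662656 0.20072895]
[[176.6  74.3]
 [176.8  56.5]
 [157.8  74.3]
 [175.   27.8]]
```

View pics/g2.png

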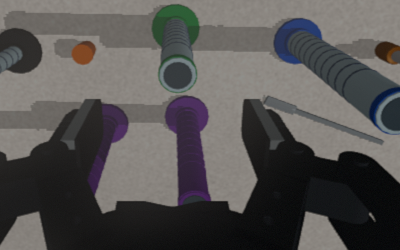

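The green rim is at (178,73), predicted (177,74). I descend and grip.

jog_arm(moves=[-0.17,0.12,0.3,0,0,0,0.8,0,0,0.9,0,0,0,0.8,0,0,1,0,0,0,0.8,0,0,1,0,0,0,0.8,0,0,1,0,0,0,0.8,0,0,1,0,0,0,0.8,0,0,0.6,0,0,0,0.8,0,0,0,0,0,0,0.8])

```text
t: 12.13
eef_pos: [0.4543, 0.0635, 0.0828]
tool_rot: [0.0, 1.0, 0.001, -0.002]
contact_force: [-0.1, -0.3, 0.2]
gripper_width: 0.798
grasp_force: 0.0
```

jog_arm(moves=[0,0,0,0,0,0,0.5,0,0,0,0,0,0,0.4,0,0,0,0,0,0,0.35,0,0,0,0,0,0,0.1,0,0,0,0,0,0,0.1,0,0,0,0,0,0,0.1,0,0,0,0,0,0,0.1,0,0,0,0,0,0,0.1], grip_force=40)

```text
t: 12.8
eef_pos: [0.4571, 0.0642, 0.086]
tool_rot: [-0.0, 1.0, 0.001, 0.001]
contact_force: [-1.0, -0.8, 6.5]
gripper_width: 0.29
grasp_force: 39.4
```

jog_arm(moves=[0,0,-0.6,0,0,0,0.1,0,0,-0.9,0,0,0,0.1,0.3,0.1,-0.9,0,0,0,0.1,0.6,0.15,-0.6,0,0,0,0.1,0.9,0.15,0,0,0,0,0.1,0.9,0.15,0,0,0,0,0.1,0.9,0.15,0,0,0,0,0.1,0.9,0.15,0,0,0,0,0.1])

```text
t: 13.47
eef_pos: [0.5469, 0.047, 0.1452]
tool_rot: [0.0, 1.0, 0.001, 0.0]
contact_force: [0.3, 0.1, -1.6]
gripper_width: 0.295
grasp_force: 39.4
```

jog_arm(moves=[0.9,0.15,0,0,0,0,0.1,0.9,0.15,0,0,0,0,0.1,0.9,0.15,0,0,0,0,0.1,0.9,0.15,0,0,0,0,0.1,0.6,0,0,0,0,0,0.1,0,0,0,0,0,0,0.1,0,0,0,0,0,0,0.1,0,0,0,0,0,0,0.1])

```text
t: 14.13
eef_pos: [0.6292, 0.0355, 0.1447]
tool_rot: [0.0, 1.0, 0.001, -0.001]
contact_force: [0.0, 0.3, -2.2]
gripper_width: 0.295
grasp_force: 39.4
```

jog_arm(moves=[0.1,0,0.3,0,0,0,0.1,0,0,0.6,0,0,0,0.1,0,0,0.6,0,0,0,0.1,0,0,0.6,0,0,0,0.1,0,0,0.4,0,0,0,0.1,0,0,0.1,0,0,0,0.1,0,0,0,0,0,0,0.1,0,0,0,0,0,0,0.1])

```text
t: 14.8
eef_pos: [0.6324, 0.0354, 0.093]
tool_rot: [-0.0, 1.0, 0.001, -0.0]
contact_force: [-1.0, -0.1, -1.1]
gripper_width: 0.296
grasp_force: 39.4
```

```bash
python3 look.py green g4 .007
```

```text
[0.6324 0.0354 0.093 ] [-0.e+00  1.e+00  9.e-04 -0.e+00] [-1.  -0.1 -1.1]
scene foot [0.6287 0.0364] 0.124
```

View pics/g4.png

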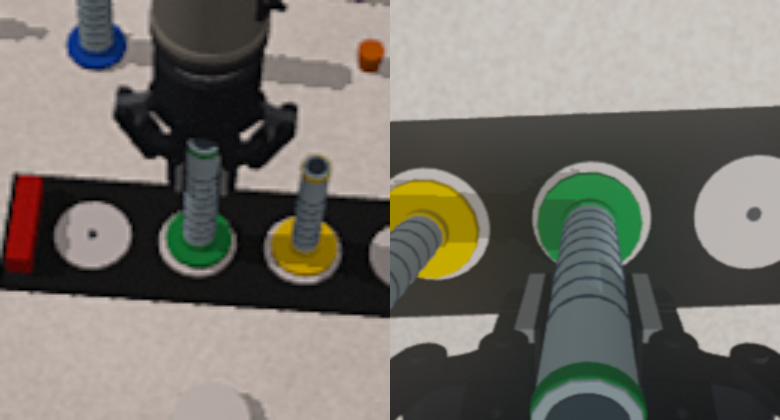

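Green is centred over its mark, and yellow also looks centred. I set green down, release and go for blue.

jog_arm(moves=[-0.03,0,0.1,0,0,0,0.1,0,0,0.05,0,0,0,0.1,0,0,0,0,0,0,0.1,0,0,0,0,0,0,0.35,0,0,0,0,0,0,0.45,0,0,0,0,0,0,0.55,0,0,0,0,0,0,0.6,0,0,0,0,0,0,0.6])

```text
t: 15.57
eef_pos: [0.6318, 0.0353, 0.0902]
tool_rot: [0.0, 1.0, 0.001, 0.0]
contact_force: [0.2, -0.9, -0.0]
gripper_width: 0.599
grasp_force: 0.0
```

jog_arm(moves=[0,0,-0.4,0,0,0,0.6,0,0,-0.8,0,0,0,0.6,0,0,-1,0,0,0,0.6,0,0,-1,0,0,0,0.6,0,0,-1,0,0,0,0.6,0,0,-1,0,0,0,0.6,0,0,-1,0,0,0,0.6,0,0,-1,0,0,0,0.6])

```text
t: 16.23
eef_pos: [0.6316, 0.0353, 0.2358]
tool_rot: [-0.0, 1.0, 0.001, 0.0]
contact_force: [0.0, -0.3, -0.5]
gripper_width: 0.602
grasp_force: 0.0
```

jog_arm(moves=[-0.9,0.6,0,0,0,0,0.7,-1,0.7,0,0,0,0,0.7,-1,0.7,0,0,0,0,0.7,-1,0.7,0,0,0,0,0.8,-1,0.7,0,0,0,0,0.8,-1,0.7,0,0,0,0,0.8,-1,0.7,0,0,0,0,0.8,-1,0.7,0,0,0,0,0.8])

```text
t: 16.9
eef_pos: [0.4729, -0.0755, 0.2348]
tool_rot: [0.0, 1.0, 0.001, 0.0]
contact_force: [0.6, 0.1, -0.4]
gripper_width: 0.798
grasp_force: 0.0
```

jog_arm(moves=[-0.5,0,0,0,0,0,0.8,0,0,0,0,0,0,0.8,0,0,0,0,0,0,0.8,0,0,0,0,0,0,0.8,0,0,0,0,0,0,0.8,0,0,0,0,0,0,0.8,0,0,0,0,0,0,0.8,0,0,0,0,0,0,0.8])

```text
t: 17.57
eef_pos: [0.4642, -0.0746, 0.2339]
tool_rot: [-0.0, 1.0, 0.001, -0.0]
contact_force: [-0.3, -0.4, 0.1]
gripper_width: 0.801
grasp_force: 0.0
```

```bash
python3 - <<'E'
from h import *
o=get_obs();print(o["eef_pos"])
w=read_camera("wrist");cv2.imwrite("pics/b2.png",w["color"][150:,150:550]);print(proj(w,[[.4414,-.0748,.17],[.4514,-.0748,.17],[.4414,-.0648,.17],[.4414,-.0748,.007]]).round(1)-[150,150])
E
```

```text
[ 0.46421334 -0.07460428  0.23394764]
[[174.3  94.2]
 [174.4  81.6]
 [160.7  94.1]
 [173.5  36.6]]
```

View pics/b2.png

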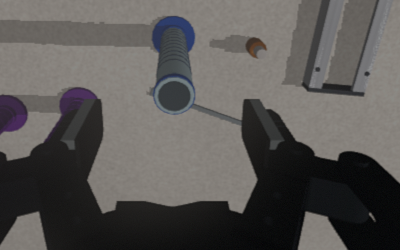

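The blue rim is at (176,94), as predicted. I descend and grip.

jog_arm(moves=[-0.6,0.07,0,0,0,0,0.8,-0.55,0,0.3,0,0,0,0.8,0,0,1,0,0,0,0.8,0,0,1,0,0,0,0.8,0,0,1,0,0,0,0.8,0,0,1,0,0,0,0.8,0,0,1,0,0,0,0.8,0,0,0.9,0,0,0,0.8])

```text
t: 18.28
eef_pos: [0.4397, -0.0765, 0.1092]
tool_rot: [0.0, 1.0, 0.001, -0.0]
contact_force: [0.8, 0.0, 0.0]
gripper_width: 0.8
grasp_force: 0.0
```

jog_arm(moves=[0,0,0,0,0,0,0.6,0,0,0,0,0,0,0.45,0,0,0,0,0,0,0.4,0,0,0,0,0,0,0.1,0,0,0,0,0,0,0.1,0,0,0,0,0,0,0.1,0,0,0,0,0,0,0.1,0,0,0,0,0,0,0.1], grip_force=40)

```text
t: 18.95
eef_pos: [0.4419, -0.0764, 0.1113]
tool_rot: [0.0, 1.0, 0.001, 0.001]
contact_force: [-1.9, 0.5, 8.2]
gripper_width: 0.34
grasp_force: 40.0
```

jog_arm(moves=[0,0,-0.6,0,0,0,0.1,0,0,-0.9,0,0,0,0.1,0.3,-0.1,-0.9,0,0,0,0.1,0.6,-0.15,-0.6,0,0,0,0.1,0.9,-0.15,0,0,0,0,0.1,0.9,-0.15,0,0,0,0,0.1,0.9,-0.15,0,0,0,0,0.1,0.9,-0.15,0,0,0,0,0.1])

```text
t: 19.62
eef_pos: [0.5315, -0.0592, 0.1705]
tool_rot: [0.0, 1.0, 0.001, 0.0]
contact_force: [0.9, -0.3, -1.0]
gripper_width: 0.338
grasp_force: 39.6
```

jog_arm(moves=[0.9,-0.15,0,0,0,0,0.1,0.9,-0.15,0,0,0,0,0.1,0.9,-0.15,0,0,0,0,0.1,0.9,0,0,0,0,0,0.1,0.9,0,0,0,0,0,0.1,0.6,0,0,0,0,0,0.1,0,0,0,0,0,0,0.1,0,0,0,0,0,0,0.1])

```text
t: 20.28
eef_pos: [0.6327, -0.05, 0.1698]
tool_rot: [-0.0, 1.0, 0.001, -0.0]
contact_force: [-0.2, 0.5, -0.6]
gripper_width: 0.342
grasp_force: 39.6
```

jog_arm(moves=[0.05,0,0.3,0,0,0,0.1,0,0,0.6,0,0,0,0.1,0,0,0.6,0,0,0,0.1,0,0,0.6,0,0,0,0.1,0,0,0.4,0,0,0,0.1,0,0,0.1,0,0,0,0.1,0,0,0,0,0,0,0.1,0,0,0,0,0,0,0.1])

```text
t: 20.95
eef_pos: [0.634, -0.0501, 0.1181]
tool_rot: [-0.0, 1.0, 0.001, 0.0]
contact_force: [0.8, -0.4, -0.4]
gripper_width: 0.344
grasp_force: 39.7
```

```bash
python3 look.py blue b4 .007
```

```text
[ 0.634  -0.0501  0.1181] [-0.e+00  1.e+00  8.e-04  0.e+00] [ 0.8 -0.4 -0.4]
scene foot [ 0.6303 -0.0482] 0.118
```

View pics/b4.png

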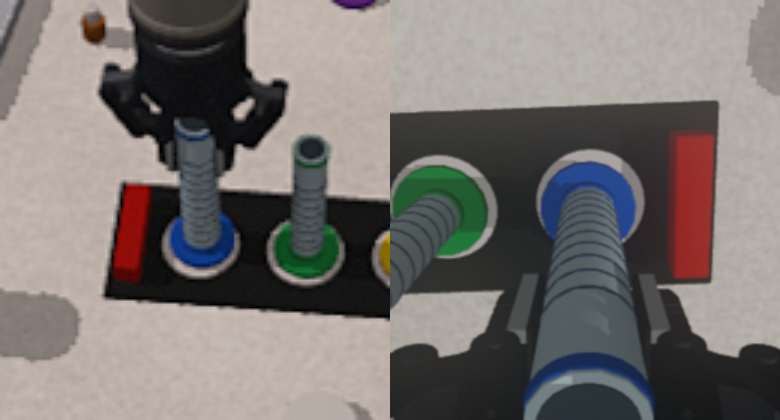

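Blue is centred on its mark. I release it and go for black.

jog_arm(moves=[0,0,0.1,0,0,0,0.1,0,0,0.05,0,0,0,0.1,0,0,0,0,0,0,0.1,0,0,0,0,0,0,0.4,0,0,0,0,0,0,0.5,0,0,0,0,0,0,0.6,0,0,0,0,0,0,0.65,0,0,0,0,0,0,0.65])

```text
t: 21.72
eef_pos: [0.6338, -0.0501, 0.1151]
tool_rot: [0.0, 1.0, 0.001, 0.0]
contact_force: [0.5, -0.8, 0.5]
gripper_width: 0.65
grasp_force: 0.0
```

jog_arm(moves=[0,0,-0.4,0,0,0,0.65,0,0,-0.8,0,0,0,0.65,0,0,-1,0,0,0,0.65,0,0,-1,0,0,0,0.65,0,0,-1,0,0,0,0.65,0,0,-1,0,0,0,0.65,-0.3,0,-1,0,0,0,0.65,-0.5,-0.5,-0.2,0,0,0,0.65])

```text
t: 22.38
eef_pos: [0.62, -0.0423, 0.2474]
tool_rot: [0.001, 1.0, -0.001, 0.003]
contact_force: [0.8, -0.4, 0.7]
gripper_width: 0.653
grasp_force: 0.0
```

jog_arm(moves=[-0.7,-1,0,0,0,0,0.65,-0.7,-1,0,0,0,0,0.65,-0.7,-1,0,0,0,0,0.65,-0.7,-1,0,0,0,0,0.65,-0.7,-1,0,0,0,0,0.65,-0.7,-1,0,0,0,0,0.65,-0.7,-1,0,0,0,0,0.65,-0.7,-1,0,0,0,0,0.65])

```text
t: 23.05
eef_pos: [0.5038, 0.121, 0.2429]
tool_rot: [0.0, 1.0, 0.001, -0.0]
contact_force: [-0.1, 0.8, 0.2]
gripper_width: 0.652
grasp_force: 0.0
```

jog_arm(moves=[-0.7,-1,0.3,0,0,0,0.65,-0.7,-1,0.7,0,0,0,0.65,-0.7,-1,0.9,0,0,0,0.65,-0.6,-1,0.9,0,0,0,0.65,0,-1,0.9,0,0,0,0.65,0,-1,0.3,0,0,0,0.65,0,-0.3,0,0,0,0,0.65,0,0,0,0,0,0,0.65])

```text
t: 23.72
eef_pos: [0.4503, 0.2475, 0.163]
tool_rot: [-0.0, 1.0, 0.003, -0.0]
contact_force: [0.9, 0.0, 0.0]
gripper_width: 0.652
grasp_force: 0.0
```

```bash
python3 - <<'E'
from h import *
o=get_obs();print(o["eef_pos"],o["tool_rot"])
w=read_camera("wrist");cv2.imwrite("pics/k2.png",w["color"]);g=(.428,.2448);print(proj(w,[[*g,.095],[g[0]+.01,g[1],.095],[g[0],g[1]+.01,.095],[*g,.007]]).round(1))
E
```

```text
[0.45034707 0.2474719  0.16301298] [-2.58669236e-04  9.99996510e-01  2.60583849e-03 -3.51622708e-04]
[[327.5 241.2]
 [327.7 228.8]
 [314.1 241.1]
 [326.2 204.2]]
```

View pics/k2.png

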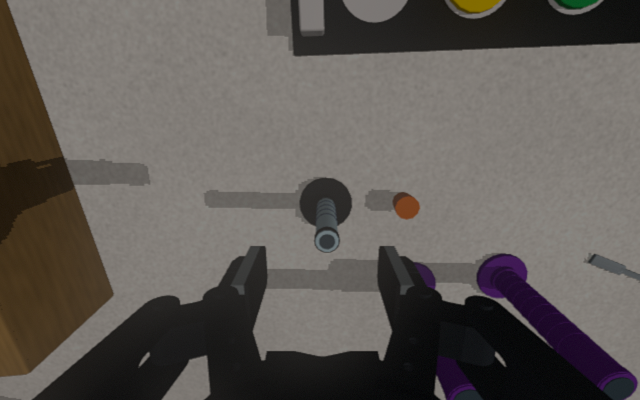

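The black rim is at (326,239), within 2 px of prediction. The purple stems stay clear of the gripper, so I descend and grip.

jog_arm(moves=[-0.55,0.1,0,0,0,0,0.55,-0.5,0,0.3,0,0,0,0.55,0,0,0.9,0,0,0,0.55,0,0,0.9,0,0,0,0.55,0,0,1,0,0,0,0.55,0,0,1,0,0,0,0.55,0,0,1,0,0,0,0.55,0,0,0.6,0,0,0,0.55])

```text
t: 24.43
eef_pos: [0.4287, 0.2417, 0.0476]
tool_rot: [0.001, 1.0, 0.0, -0.001]
contact_force: [-0.5, 0.6, -0.4]
gripper_width: 0.551
grasp_force: 0.0
```

jog_arm(moves=[0,0,0,0,0,0,0.5,0,0,0,0,0,0,0.4,0,0,0,0,0,0,0.3,0,0,0,0,0,0,0.1,0,0,0,0,0,0,0.1,0,0,0,0,0,0,0.1,0,0,0,0,0,0,0.1,0,0,0,0,0,0,0.1], grip_force=40)

```text
t: 25.1
eef_pos: [0.4309, 0.2439, 0.0502]
tool_rot: [-0.0, 1.0, 0.001, 0.001]
contact_force: [-1.4, -1.2, 7.3]
gripper_width: 0.195
grasp_force: 39.5
```

jog_arm(moves=[0,0,-0.6,0,0,0,0.1,0,0,-0.9,0,0,0,0.1,0.3,0.1,-0.9,0,0,0,0.1,0.6,0.2,-0.6,0,0,0,0.1,0.9,0.2,0,0,0,0,0.1,0.9,0.2,0,0,0,0,0.1,0.9,0.2,0,0,0,0,0.1,0.9,0.2,0,0,0,0,0.1])

```text
t: 25.77
eef_pos: [0.5213, 0.2215, 0.1096]
tool_rot: [-0.0, 1.0, 0.001, 0.0]
contact_force: [-0.2, 0.0, -1.4]
gripper_width: 0.199
grasp_force: 39.2
```

jog_arm(moves=[0.9,0.2,0,0,0,0,0.1,0.9,0.2,0,0,0,0,0.1,0.9,0.2,0,0,0,0,0.1,0.9,0.2,0,0,0,0,0.1,0.9,0.1,0,0,0,0,0.1,0.7,0,0,0,0,0,0.1,0,0,0,0,0,0,0.1,0,0,0,0,0,0,0.1])

```text
t: 26.43
eef_pos: [0.6245, 0.2037, 0.109]
tool_rot: [-0.0, 1.0, 0.0, -0.0]
contact_force: [-0.7, 0.2, -0.8]
gripper_width: 0.197
grasp_force: 39.2
```

Next: down to .056, shifting +0.001 in x and y.

jog_arm(moves=[0.05,-0.06,0.3,0,0,0,0.1,0,0,0.6,0,0,0,0.1,0,0,0.6,0,0,0,0.1,0,0,0.6,0,0,0,0.1,0,0,0.4,0,0,0,0.1,0,0,0.1,0,0,0,0.1,0,0,0,0,0,0,0.1,0,0,0,0,0,0,0.1])

```text
t: 27.1
eef_pos: [0.6256, 0.2053, 0.0571]
tool_rot: [-0.0, 1.0, 0.001, 0.0]
contact_force: [-0.1, 0.7, -0.6]
gripper_width: 0.202
grasp_force: 39.4
```

```bash
python3 look.py black k4 .007
```

```text
[0.6256 0.2053 0.0571] [-0.e+00  1.e+00  9.e-04  1.e-04] [-0.1  0.7 -0.6]
scene foot [0.6199 0.2073] 0.844
```

View pics/k4.png

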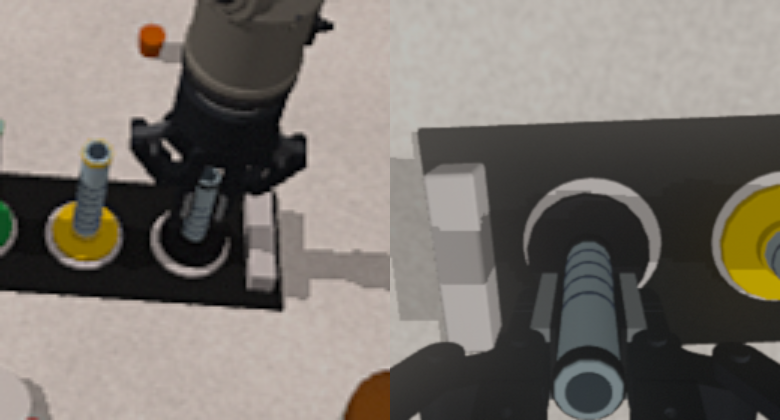

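Black is on its mark to within about 2 mm: the stem is at 589 and the disc centre at 593 in the wrist crop. I nudge it, set it down, release and retreat.

jog_arm(moves=[0.06,0.07,0,0,0,0,0.1,0,0,0.1,0,0,0,0.1,0,0,0.06,0,0,0,0.1,0,0,0,0,0,0,0.1,0,0,0,0,0,0,0.3,0,0,0,0,0,0,0.4,0,0,0,0,0,0,0.5,0,0,0,0,0,0,0.5])

```text
t: 27.87
eef_pos: [0.6265, 0.2038, 0.0538]
tool_rot: [-0.0, 1.0, 0.001, -0.0]
contact_force: [-0.3, 0.6, -0.7]
gripper_width: 0.5
grasp_force: 0.0
```

jog_arm(moves=[0,0,-0.4,0,0,0,0.5,0,0,-0.8,0,0,0,0.5,0,0,-1,0,0,0,0.5,0,0,-1,0,0,0,0.5,0,0,-1,0,0,0,0.5,0,0,-1,0,0,0,0.5,0,0,-1,0,0,0,0.5,0,0,-1,0,0,0,0.5])

```text
t: 28.53
eef_pos: [0.6265, 0.2037, 0.1996]
tool_rot: [-0.0, 1.0, 0.001, 0.0]
contact_force: [0.5, -0.5, -0.3]
gripper_width: 0.5
grasp_force: 0.0
```

jog_arm(moves=[-0.8,0,-0.6,0,0,0,0.5,-1,0,0,0,0,0,0.5,-1,0,0,0,0,0,0.5,-1,0,0,0,0,0,0.5,-1,0,0,0,0,0,0.5,-1,0,0,0,0,0,0.5,-1,0,0,0,0,0,0.5,0,0,0,0,0,0,0.5])

```text
t: 29.2
eef_pos: [0.487, 0.2039, 0.2104]
tool_rot: [0.0, 1.0, 0.002, -0.001]
contact_force: [-0.8, -0.2, -1.0]
gripper_width: 0.499
grasp_force: 0.0
```

```bash
python3 - <<'E'
from h import *
T=dict(blue=(.6344,-.0497),green=(.6311,.0353),yellow=(.6278,.1203),black=(.6246,.205))
t=read_camera("top");c=read_camera("scene")
for n,g in T.items():
    if n!="black":print(n,g,"scene",fit(c,n,g,.004),"top",fit(t,n,g,.004))
a=cv2.resize(c["color"][210:300,260:450],(800,379)); cv2.imwrite("pics/end.png",a)
E
```

```text
blue (0.6344, -0.0497) scene (array([ 0.6309, -0.0484]), np.float64(0.137)) top (array([ 0.6356, -0.048 ]), np.float64(0.181))
green (0.6311, 0.0353) scene (array([0.6283, 0.036 ]), np.float64(0.144)) top (array([0.6326, 0.0366]), np.float64(0.178))
yellow (0.6278, 0.1203) scene (array([0.6251, 0.1213]), np.float64(0.089)) top (array([0.628, 0.122]), np.float64(0.122))
```

View pics/end.png

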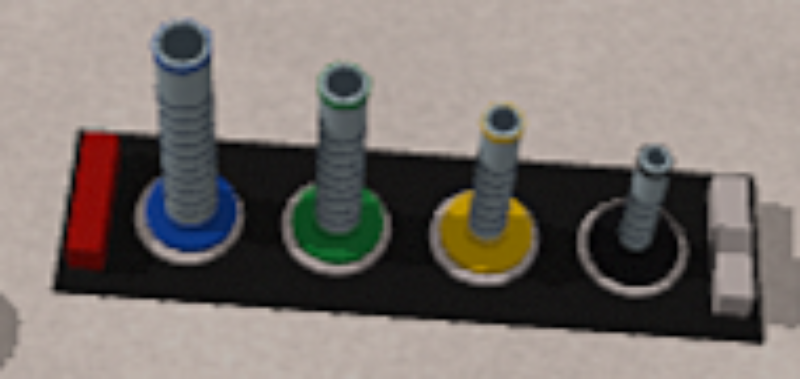

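All four stand centred on their marks, tallest by the red block, and the arm is clear of them.

```bash
python3 -c "
from station import *
print(hand_in())"
```

```text
the job is handed in; nothing more can be done
None
```

All four cylinders stand released and upright, centred to about 2 mm on their marks by the camera images (blue, green, yellow, black from the red block outward). Yellow was slid out through the rail's open end before lifting, and the job was handed in at about 29 s; hand-in returned no verdict.

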